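# Park the pantry stock trolley at the shelf clip

## Task

Roll the loaded stock trolley along its runner to the steel shelf clip and brake it so that it comes to rest with its pointer blade right in line with the clip (within about a centimetre), then take the hand away and leave it standing there. Push and brake it only on its two sprung grey end bumpers, never on the crate, its stock, the chassis or the pointer; keep it to a slow roll (under 0.3 m/s), never let it run into the stops at the ends of the runner, and leave the bottle, tin and jar beside it alone.

Things in the scene. Friction and masses are not known exactly. Their poses are not given: they have to be found in the camera images.
- runner: Fixed wooden bed 150 x 660 mm with two rails. Origin on the worktop, midway between the rails, below the trolley's middle at joint value 0. Its y axis is the travel direction, to the robot's left; x points across, away from the robot. Stop blocks across both ends, top 36 mm above the worktop, inner faces at y = -350 and +270 mm, stop the chassis; the bumpers pass above them.
- trolley (a joint): Position of the trolley's middle along the runner's y axis, m; limits -0.26 and +0.18 (chassis against a stop block). Starts at rest at a negative value; the clip is on the positive side. Ball-bearing wheels: nominally 3.0 kg moving in all (up to 30 % more or less), viscous drag about 0.12 N per m/s, rolling friction about 0.008 N: it coasts for many seconds.
- crate: Wooden crate with two tins and two jars fixed on the trolley, 130 mm across (x) by 180 mm along travel (y), walls from 32 to 87 mm and stock up to 138 mm above the worktop. Origin: centre of its underside, in the trolley's middle, 32 mm above the worktop. With it counts the steel chassis plate under it (from 20 mm up) and the pointer blade. Not to be touched.
- bumper_rear: Grey ribbed block at the trolley's -y end, 100 mm wide (x), 40 to 95 mm above the worktop, face upright, slippery (no rubbing friction). Origin: centre of its outer face, at rest 170 mm from the trolley's middle, 80 mm out from the crate. Telescopes into the crate on a spring, 35 N/m, stroke 50 mm, little damping (0.8 N s/m): the trolley bounces off a hand held still.
- bumper_front: The same bumper at the trolley's +y end; origin: centre of its outer face, 170 mm from the trolley's middle at rest.
- pointer (a point): Tip of the flat aluminium pointer blade (6 mm thick) that sticks out of the middle of the trolley's chassis on the side away from the robot, 98 mm across from the centre line, 28 mm above the worktop. Same y on the runner as the trolley's middle.
- mark (a point): Mark to stop at: the middle of the steel shelf clip, an upright tab (stem 12 mm wide, head 50 mm wide, 90 mm high) on the worktop beside the runner's far edge, on the clip's vertical middle plane, 28 mm up. Axes parallel to the runner's. Parked means pointer and mark have the same y along the runner.
- tall_bottle: Bystander: amber bottle, 70 mm diameter, 210 mm high, standing beyond the runner; origin at the centre of its underside.
- tin: Bystander: food tin, 74 mm diameter, 110 mm high, beyond the runner; origin at the centre of its underside.
- jar: Bystander: jar with a red lid, 84 mm diameter, 110 mm high, beyond the runner; origin at the centre of its underside.
Not all that is in view belongs to the job. Of the things that look like the part that bears mark, the largest one is meant.

How it is judged:
By the outcome, as a careful person would: the job done as asked, in the order asked, and still so for the second after the job is handed in, with the robot touching nothing.
It also fails if it takes over 35 s, if anything falls off the work surface, if the arm or the gripper's body presses on something with over 40 N, if the wrist force passes 120 N, or if a joint passes its speed limit or range.

## Robot

A 6-joint arm with a two-finger parallel gripper is mounted at the origin on the work surface. World frame = base frame: x ahead of the robot, y to its left, z up, the work surface at z = 0. Lengths are in m, angles in rad, forces in N, time in s.
With the tool pointing down it reaches from about 0.325 to 0.925 m from the base axis. Payload 3.1 kg.
Tool frame: the origin (TCP) lies at the very end of the fingers, on their centre line; the grasp point (between the pads) lies 19 mm behind it; x points along the fingers, y is the direction in which the jaws open and shut, and the axes are right-handed (so a half turn about x gives the same grasp; the last joint's range is limited). The gripper opens to 85 mm and grips with 20 to 120 N. Pads are 22 mm wide; open, the fingers measure 114 mm over their backs; the gripper's body (76 mm by 85 mm) begins 54 mm behind the grasp point. The pads swing forward as they close: fully open they stand 13 mm farther back than shut.
Start: joints at [-1.375, 0.217, 1.613, -0, 1.311, -0.112], TCP at [0.189, -0.596, 0.231] pointing down, gripper open.
Joint ranges: [-2.75, 2.75], [-0.78, 2.1], [0.31, 2.55], [-1.13, 4.27], [0.13, 2.63], [-2.58, 2.58]. Speed limits (rad/s): [2.79, 2.79, 3.14, 3.14, 3.14, 3.14].

## Interface

Orientations are given as a unit quaternion [w, x, y, z].
In Python, from cell import sensors, viewer, job, models gives the robot as it stands. The module is installed in compiled form; this text tells all that it offers.
- The arm moves only by the tool play_rows, never from a script. Its argument "series" is a list of rows, each a list of 7 numbers: the opening in per cent of the stroke, from 0 (shut) to 100 (fully open), then the shift along the world's x, y, z scaled (see below), then the turn, a rotation vector about the world's x, y, z scaled (see below). In form: [[gripper, dx, dy, dz, rx, ry, rz], ...]. A call has 1 to 5 rows; each row is the pose to reach, as a shift and turn from the pose commanded when the call began; what a row does not reach only later rows make up. The controller multiplies each number of a shift by 0.8 m and each number of a turn by 0.5 rad. A row lasts 1/12 s, in which the tool goes at most 41.7 mm and 7.16 degrees, less where a joint would pass 70% of its speed; a pose out of reach is approached as far as the arm can. A call with a number of a shift or a turn outside -1 to 1 is refused whole. A call with a gripper value outside its range is refused whole. The fingers move at their own pace and stop on an object; "force" is the grip in N (left out, the last holds). Time passes only in rows, so rows that repeat a pose let the fingers close. It gives the time, the measured TCP pose, the force and the opening at its end, in the units of the state.
- sensors.state(): the state, without advancing time (a new reading comes with each control period).
- viewer.get_image(name): name is "scene" or "top" or "wrist"; returns a dict with "frame" (400x640x3 uint8, red, green, blue), "fx", "fy", "cx", "cy" (pixels), "T" (4x4, takes a point from camera to world coordinates). Camera axes: x right, y down, z forward; pixel columns grow to the right and rows downward; lengths in m; the calibration is good to about 2 mm. A picture is of the moment at which its call begins. There is no depth.
- job.job_done(): hands the job in, once; it reports no verdict.
Trained networks look in the newest picture that a camera, given by its name, has taken for a name from the list of things; names that differ only in an ending like _2 or _b are one class to them, and where a whole thing is asked for, a point or a joint stands for the part that bears it (a point fixed in the world has none). Each returns a list of dicts, best first, with "confidence" (0 to 1); they miss things now and then, are a little off and sometimes report something else, mostly with a low value. They report only what shows in the picture. A call takes as long as a camera call. They do not tell look-alikes from the thing itself.
- models.search_frame(camera, query): "extent" ([centre column, centre row, width, height] in pixels, round what is visible of it).
- models.regions_of(camera, query): "pixels" (400x640 bool, what is visible of it) and "extent" ([centre column, centre row, width, height] in pixels, round what is visible of it).
The state is a dict: "time_s": time; "joints": joint angles; "dq": joint speeds; "joint_torque": joint torques, N m; "tool_pos": TCP position; "orientation": TCP orientation; "force": force on the tool from outside, world axes, zero at the start; "moment": the same for the moment, N m; "finger_gap": opening from 0.0 (shut) to 1.0 (fully open).
Only numpy, scipy, OpenCV 4.12 (cv2) and the standard library are available. Lean on these libraries where they do the work, as an engineer would, in place of code of your own. Each camera call takes 0.05 s, during which the arm holds its last target. There are 200 camera calls.

## Working session

There is one attempt and no reset: what is moved stays moved. The work goes in short steps, Python scripts to look and compute and a tool call to move; the robot and the scene stay as the last step left them, time stands still between calls to the robot, and variables do not carry over. Pictures are saved under pics/ and viewed, about 8 in all and at most 12, crops included, and the job is handed in when it is done.

Besides the shell and the picture viewer there is one more tool, called after ">>>" as name(argument=value, ...), one argument or row to a line, values as JSON. play_rows: Moves the arm, as the interface text tells. Its arguments: {"type":"object","properties":{"series":{"type":"array","items":{"type":"array","items":{"type":"number"}}},"force":{"type":"number"}},"required":["series"]}

```bash
mkdir -p pics
cat > h.py <<'E'
import numpy as np,cv2
from cell import sensors,viewer,job,models
def proj(im,P):
    T=np.linalg.inv(im["T"]);p=T[:3,:3]@np.asarray(P,float)+T[:3,3]
    return np.array([im["fx"]*p[0]/p[2]+im["cx"],im["fy"]*p[1]/p[2]+im["cy"]])
def ray(im,u,v,z):
    T=im["T"];d=T[:3,:3]@np.array([(u-im["cx"])/im["fx"],(v-im["cy"])/im["fy"],1]);o=T[:3,3]
    return o+d*(z-o[2])/d[2]
E
python3 - <<'E'
from h import *
s=sensors.state();print(s["time_s"],s["tool_pos"],s["orientation"])
fs=[]
for c in("scene","top"):
    im=viewer.get_image(c);fs.append(im["frame"]);print(c,im["fx"],im["T"].round(3).tolist())
    for q in("runner","crate","bumper_rear","bumper_front","pointer","mark","tall_bottle","tin","jar"):
        try: print(q,[(round(r["confidence"],2),np.round(r["extent"]).tolist()) for r in models.search_frame(c,q)][:4])
        except Exception as e: print(q,e)
    cv2.imwrite(f"pics/{c}0.png",im["frame"][...,::-1])
E
```

```text
0.0 [ 0.18921931 -0.59483213  0.22996459] [-0.10754661 -0.69871748 -0.10924468  0.6987798 ]
scene 511.67940243579363 [[-0.489, 0.524, -0.697, 1.338], [0.872, 0.284, -0.398, 0.352], [-0.011, -0.803, -0.596, 0.637], [0.0, 0.0, 0.0, 1.0]]
runner [(0.96, [358.0, 198.0, 326.0, 156.0])]
crate [(0.6, [283.0, 164.0, 101.0, 91.0])]
bumper_rear [(0.96, [226.0, 152.0, 46.0, 42.0])]
bumper_front [(0.82, [344.0, 180.0, 51.0, 52.0]), (0.43, [383.0, 235.0, 29.0, 48.0])]
pointer [(0.87, [289.0, 165.0, 170.0, 88.0])]
mark [(0.92, [342.0, 277.0, 19.0, 36.0]), (0.79, [326.0, 239.0, 16.0, 39.0]), (0.61, [384.0, 236.0, 32.0, 47.0])]
tall_bottle [(0.66, [288.0, 237.0, 44.0, 116.0])]
tin [(0.69, [224.0, 205.0, 44.0, 64.0])]
jar [(0.61, [289.0, 164.0, 171.0, 93.0]), (0.58, [400.0, 280.0, 58.0, 86.0])]
top 405.32411466686546 [[-0.028, -0.982, 0.187, 0.562], [-0.999, 0.032, 0.019, -0.013], [-0.024, -0.186, -0.982, 0.757], [0.0, 0.0, 0.0, 1.0]]
runner [(0.62, [328.0, 278.0, 383.0, 136.0]), (0.42, [413.0, 264.0, 217.0, 96.0])]
crate [(0.78, [409.0, 262.0, 127.0, 104.0])]
bumper_rear []
bumper_front [(0.71, [328.0, 276.0, 57.0, 66.0])]
pointer [(0.83, [412.0, 262.0, 222.0, 100.0])]
mark [(0.7, [490.0, 252.0, 62.0, 67.0]), (0.61, [268.0, 162.0, 19.0, 16.0]), (0.5, [308.0, 195.0, 18.0, 12.0])]
tall_bottle [(0.76, [315.0, 131.0, 37.0, 72.0]), (0.39, [408.0, 262.0, 127.0, 100.0])]
tin []
jar [(0.62, [214.0, 166.0, 56.0, 56.0])]
```

View pics/scene0.png

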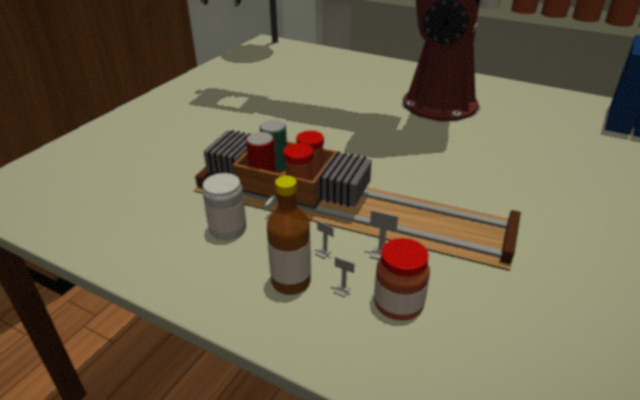

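View pics/top0.png

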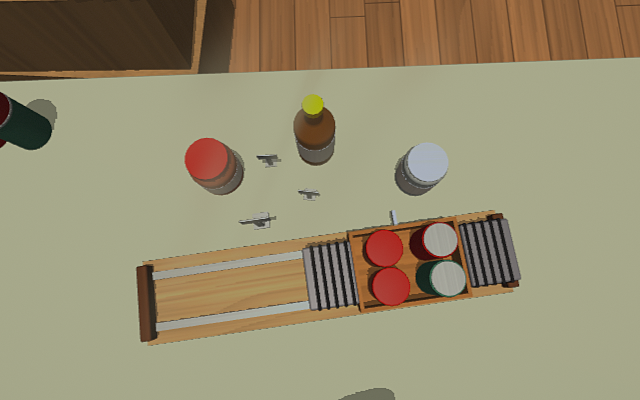

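Three clips appear in the scene view: (326,239), (342,277) and (383,236). The top view shows them at (308,194), (267,159) and (258,220). The one at scene (383,236) / top (258,220) is the largest and stands next to the runner, so it fits. I'll confirm it in an enlarged crop.

Run:
```python
from h import *
a=cv2.imread("pics/top0.png");b=cv2.imread("pics/scene0.png")
c1=cv2.resize(a[190:350,130:330],None,fx=4,fy=4,interpolation=cv2.INTER_CUBIC)[:600]
cv2.imwrite("pics/c1.png",c1)
c2=cv2.resize(a[200:310,330:530],None,fx=4,fy=4,interpolation=cv2.INTER_CUBIC)
cv2.imwrite("pics/c2.png",c2)
cv2.imwrite("pics/c3.png",cv2.resize(b[180:300,300:440],None,fx=5,fy=5,interpolation=cv2.INTER_CUBIC))
```

```text
(no output)
```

View pics/c1.png

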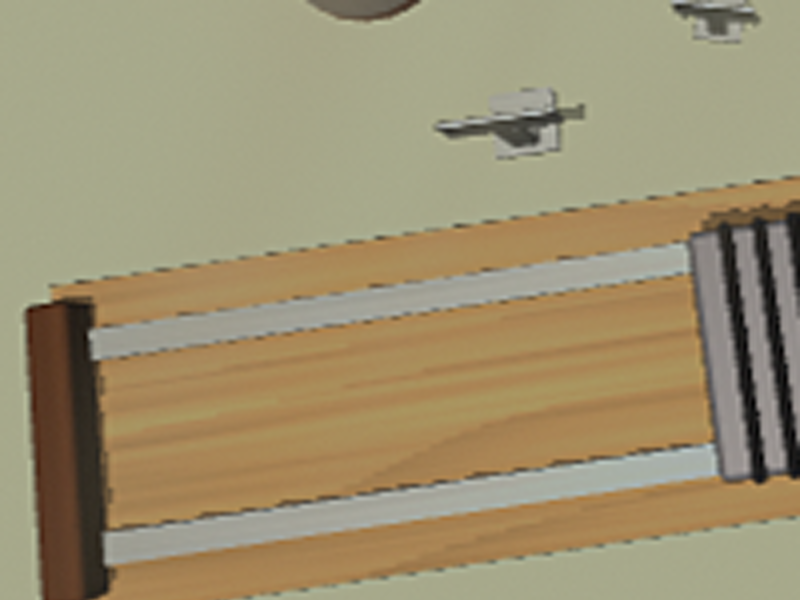

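View pics/c2.png

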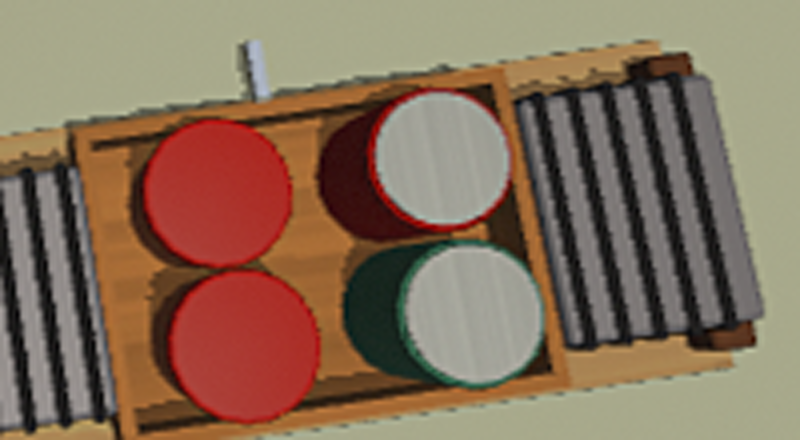

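View pics/c3.png

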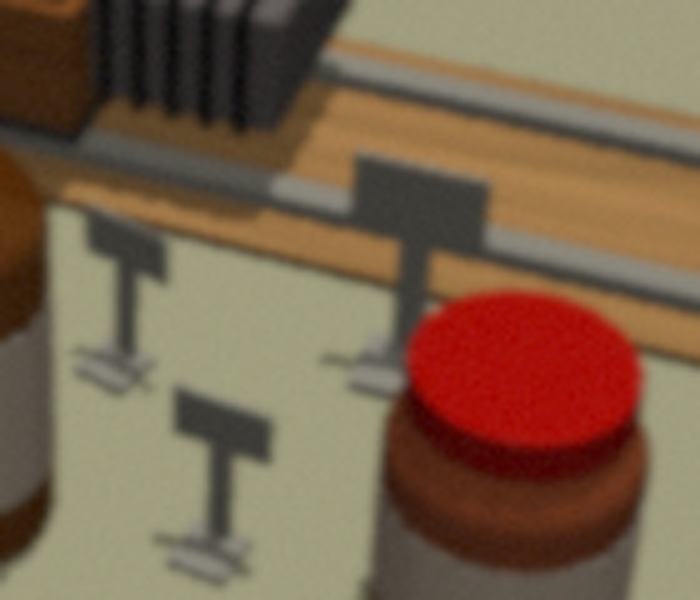

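```bash
cat > geo.py <<'E'
from h import *
from scipy.optimize import least_squares
im=viewer.get_image("top")
c1=lambda u,v:(130+u/4,190+v/4)
c2=lambda u,v:(330+u/4,200+v/4)
# far edge, near edge points, ends; params x0,y0,yaw,zbed
far=[c1(53,287),c1(400,237),c1(780,180),c2(560,58),c2(658,42)]
near=[c1(780,521),c1(400,576),c2(733,362),c2(600,382)]
right=[c2(658,42),c2(733,362)]
stop=[c1(68,302),c1(86,560)]   # inner top edge of left stop, z=.036, y=.270
def loc(p,P): 
    c,s=np.cos(p[2]),np.sin(p[2]);d=P[:2]-p[:2];return np.array([c*d[0]+s*d[1],-s*d[0]+c*d[1]])
def f(p):
    r=[loc(p,ray(im,*q,p[3]))[0]-.075 for q in far]+[loc(p,ray(im,*q,p[3]))[0]+.075 for q in near]
    r+=[loc(p,ray(im,*q,p[3]))[1]+.370 for q in right]+[loc(p,ray(im,*q,.036))[1]-.27 for q in stop]
    return np.array(r)
r=least_squares(f,[.45,0,.1,.01]);p=r.x
def L(u,v,z): return loc(p,ray(im,u,v,z))
def W(x,y): c,s=np.cos(p[2]),np.sin(p[2]);return p[:2]+[c*x-s*y,s*x+c*y]
E
python3 - <<'E'
from geo import *
print(p.round(4),(1e3*r.fun).round(1))
print("clip base",L(*c1(525,123),.002),"head",L(*c1(509,119),.09),"headL/R",L(*c1(435,127),.09),L(*c1(583,110),.09))
print("ptr",L(*c2(252,42),.029))
print("rear face top corners",L(*c2(708,80),.095),L(*c2(762,315),.095))
print("front face top",L(*c1(690,235),.095),L(*c1(720,480),.095))
print("crate corners",L(*c2(75,130),.087),L(*c2(507,70),.087),L(*c2(568,380),.087),L(*c2(125,437),.087))
sc=viewer.get_image("scene")
for u,v,z in((410,365,0.0),(422,160,.09)):
    print("scene",loc(p,ray(sc,300+u/5,180+v/5,z)))
for y in(-.26,-.2,0,.13): print(y,W(0,y))
for c,q in((im,'top'),):
  for n,u,v,z in(("bot",313,105,.21),("tin",426,165,.11),("jar",210,160,.11)): print(n,L(u,v,z))
E
```

```text
[5.555e-01 2.490e-02 1.177e-01 4.000e-04] [ 0.8  0.1  0.3 -1.6 -1.  -1.2 -0.5  1.6  1.5 -0.2 -0.4  0.5  0.1]
clip base [0.11933968 0.06449708] head [0.10833727 0.05884602] headL/R [0.10958053 0.08980827] [0.10751074 0.02784226]
ptr [ 0.09830229 -0.17800826]
rear face top corners [ 0.04675998 -0.34514487] [-0.04786777 -0.34437337]
front face top [ 0.04943336 -0.00926021] [-0.04760526 -0.00760304]
crate corners [ 0.06525223 -0.08829984] [ 0.06352545 -0.2685704 ] [-0.06222971 -0.26638745] [-0.05874506 -0.08834007]
scene [0.1156815  0.06974548]
scene [0.10937781 0.06598355]
-0.26 [ 0.58602477 -0.23328359]
-0.2 [ 0.5789789  -0.17369873]
0 [0.55549267 0.02491748]
0.13 [0.54022662 0.15401801]
bot [ 0.242338   -0.05791476]
tin [ 0.15388817 -0.22937524]
jar [0.21644618 0.12213843]
```

Run:
```python
from h import *
from scipy.spatial.transform import Rotation as R
s=sensors.state();q=s["orientation"];print(s["time_s"],R.from_quat([*q[1:],q[0]]).as_matrix().round(3).tolist(),s["force"])
```

```text
1.1 [[-0.0, 0.303, -0.953], [-0.0, -0.953, -0.303], [-1.0, 0.0, 0.0]] [-0.52694868  0.7819226  -0.91273019]
```

>>> play_rows(
  series=[
    [0, 0.5, 0.28, -0.1, 0, 0, 0],
    [0, 0.5, 0.28, -0.1, 0, 0, 0],
    [0, 0.5, 0.28, -0.1, 0, 0, 0],
    [0, 0.5, 0.28, -0.1, 0, 0, 0],
    [0, 0.5, 0.28, -0.1, 0, 0, 0],
  ],
)

```text
time_s: 1.52
tool_pos: [0.3698, -0.4944, 0.1954]
orientation: [0.108, 0.699, 0.108, -0.699]
force: [1.2, -0.7, -0.4]
finger_gap: 0.295
```

>>> play_rows(
  series=[
    [0, 0.276, 0.17, -0.175, 0, 0, -0.38],
    [0, 0.276, 0.17, -0.175, 0, 0, -0.38],
    [0, 0.276, 0.17, -0.175, 0, 0, -0.38],
    [0, 0.276, 0.17, -0.175, 0, 0, -0.38],
    [0, 0.276, 0.17, -0.175, 0, 0, -0.38],
  ],
)

```text
time_s: 1.93
tool_pos: [0.5258, -0.3982, 0.0959]
orientation: [0.042, 0.706, 0.041, -0.706]
force: [0.3, -2.1, -0.4]
finger_gap: 0.003
```

>>> play_rows(
  series=[
    [0, 0.081, 0.05, -0.051, 0, 0, -0.04],
    [0, 0.081, 0.05, -0.051, 0, 0, -0.04],
    [0, 0.081, 0.05, -0.051, 0, 0, -0.04],
    [0, 0.0796, 0.0624, -0.051, 0, 0, -0.04],
    [0, 0.0782, 0.0748, -0.051, 0, 0, -0.04],
  ],
)

```text
time_s: 2.35
tool_pos: [0.5866, -0.3393, 0.0558]
orientation: [-0.035, -0.706, -0.035, 0.707]
force: [-0.4, -0.9, -0.3]
finger_gap: 0.001
```

Run:
```python
from geo import *
from scipy.spatial.transform import Rotation as R
s=sensors.state();q=s["orientation"];print(s["time_s"],s["tool_pos"],loc(p,s["tool_pos"]),R.from_quat([*q[1:],q[0]]).as_matrix().round(3).tolist())
w=viewer.get_image("wrist");t=viewer.get_image("top")
a=cv2.resize(t["frame"][180:330,330:570],(480,300));b=cv2.resize(w["frame"],(480,300))
cv2.imwrite("pics/1.png",np.vstack([a,b])[...,::-1])
```

```text
2.4 [ 0.58607685 -0.33736593  0.05619702] [-0.01217078 -0.36336831] [[-0.001, 0.098, -0.995], [0.002, -0.995, -0.098], [-1.0, -0.002, 0.001]]
```

View pics/1.png

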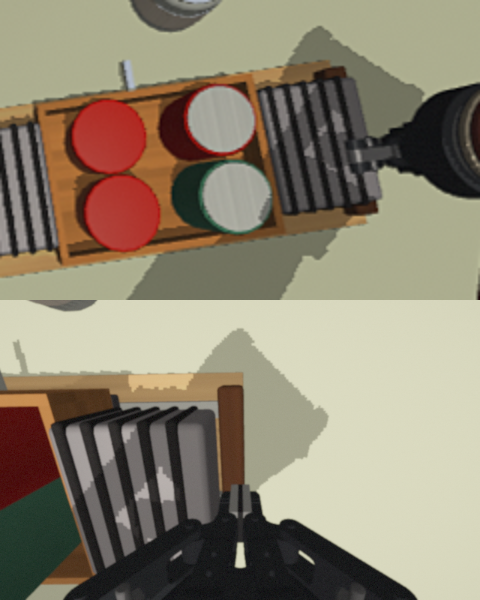

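Run:
```python
from geo import *
for x,y,z in((-.012,-.3634,.056),(-.012,-.349,.095),(-.012,-.3634,.13),(-.012,-.345,.095),(.05,-.345,.095),(-.05,-.345,.095)):
    P=[*W(x,y),z];u=proj(im,P);print((x,y,z),((u-[330,180])*2).round())
```

```text
(-0.012, -0.3634, 0.056) [371. 151.]
(-0.012, -0.349, 0.095) [376. 151.]
(-0.012, -0.3634, 0.13) [416. 146.]
(-0.012, -0.345, 0.095) [371. 152.]
(0.05, -0.345, 0.095) [353.  76.]
(-0.05, -0.345, 0.095) [382. 200.]
```

>>> play_rows(
  series=[
    [0, -0.0004, 0.0037, 0, 0, 0, 0],
    [0, -0.0009, 0.0074, 0, 0, 0, 0],
    [0, -0.0013, 0.0112, 0, 0, 0, 0],
    [0, -0.0018, 0.0149, 0, 0, 0, 0],
    [0, -0.0022, 0.0186, 0, 0, 0, 0],
  ],
)

```text
time_s: 2.97
tool_pos: [0.585, -0.3251, 0.0568]
orientation: [0.035, 0.706, 0.034, -0.706]
force: [-1.8, -0.9, 4.2]
finger_gap: -0.004
```

>>> play_rows(
  series=[
    [0, -0.0004, 0.0037, 0, 0, 0, 0],
    [0, -0.0009, 0.0074, 0, 0, 0, 0],
    [0, -0.0013, 0.0112, 0, 0, 0, 0],
    [0, -0.0018, 0.0149, 0, 0, 0, 0],
    [0, -0.0022, 0.0186, 0, 0, 0, 0],
  ],
)

```text
time_s: 3.38
tool_pos: [0.5833, -0.3098, 0.0566]
orientation: [-0.035, -0.706, -0.034, 0.706]
force: [-4.0, -0.4, 5.5]
finger_gap: 0.004
```

>>> play_rows(
  series=[
    [0, -0.0004, 0.0037, 0, 0, 0, 0],
    [0, -0.0009, 0.0074, 0, 0, 0, 0],
    [0, -0.0013, 0.0112, 0, 0, 0, 0],
    [0, -0.0018, 0.0149, 0, 0, 0, 0],
    [0, -0.0022, 0.0186, 0, 0, 0, 0],
  ],
)

```text
time_s: 3.8
tool_pos: [0.5814, -0.2941, 0.0552]
orientation: [-0.034, -0.706, -0.035, 0.706]
force: [0.4, 0.2, -0.3]
finger_gap: 0.002
```

```bash
cat > trk.py <<'E'
from geo import *
# track trolley by matching pointer-free features: lids in the top view, template from start image
ref=cv2.imread("pics/top0.png")
def q(n=1):
    """joint value from tracking patches (centre pixel) with fixed heights by rotation-free matching"""
    out=[]
    for _ in range(n):
        t=viewer.get_image("top");g=t["frame"][...,::-1]
        hsv=cv2.cvtColor(np.ascontiguousarray(g),cv2.COLOR_BGR2HSV)
        red=((hsv[...,0]<6)|(hsv[...,0]>174))&(hsv[...,1]>190)&(hsv[...,2]>120)
        k,lab,st,ce=cv2.connectedComponentsWithStats(red.astype(np.uint8))
        c=[(*ce[i],st[i,4]) for i in range(1,k) if 600<st[i,4]<1600]
        ys=[loc(p,ray(t,u,v,.13)) for u,v,a in c]
        ys=[y for y in ys if abs(y[0])<.07]
        out.append((round(sensors.state()["time_s"],3),np.round(ys,4).tolist()))
    return out
E
python3 - <<'E'
from trk import *
# baseline from the start image
g=ref;hsv=cv2.cvtColor(g,cv2.COLOR_BGR2HSV)
red=((hsv[...,0]<6)|(hsv[...,0]>174))&(hsv[...,1]>190)&(hsv[...,2]>120)
k,lab,st,ce=cv2.connectedComponentsWithStats(red.astype(np.uint8))
for i in range(1,k):
    if st[i,4]>300: print(st[i,4],ce[i].round(1),loc(p,ray(im,*ce[i],.13)).round(4))
print(*q(2),sep="\n")
s=sensors.state();print(s["tool_pos"],loc(p,s["tool_pos"]))
cv2.imwrite("pics/2.png",viewer.get_image("top")["frame"][...,::-1])
E
```

```text
655 [386.8 243.7] [ 0.0356 -0.1401]
414 [397.1 282.5] [-0.024  -0.1449]
(3.9, [])
(3.95, [])
[ 0.58134495 -0.29417435  0.05517908] [-0.01179791 -0.31991991]
```

View pics/2.png

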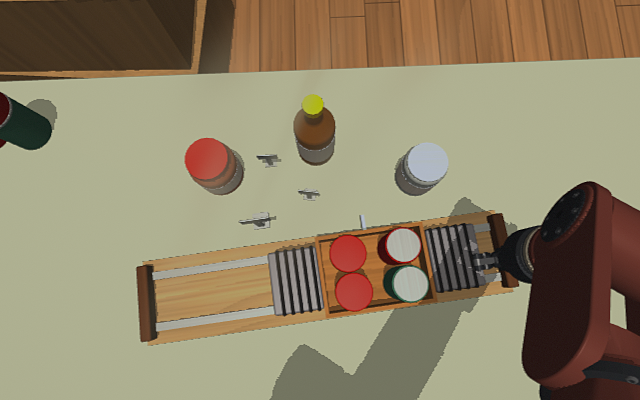

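>>> play_rows(
  series=[
    [0, 0, 0, 0.14, 0, 0, 0],
    [0, 0, 0, 0.14, 0, 0, 0],
    [0, 0, 0, 0.14, 0, 0, 0],
    [0, -0.084, 0.708, 0.14, 0, 0, 0],
    [0, -0.084, 0.708, 0.14, 0, 0, 0],
  ],
)

```text
time_s: 4.42
tool_pos: [0.5745, -0.2146, 0.1722]
orientation: [0.035, 0.709, 0.031, -0.703]
force: [-0.1, 0.6, -0.8]
finger_gap: 0.0
```

```bash
cat > trk.py <<'E'
from geo import *
ref=cv2.imread("pics/2.png")
Q0=L(362.5,214.5,.029)[1]  # pointer tip y at pics/2
def patch(g,u,v): return g
TP={"lids":(330,235,45,76,.13),"grn":(390,267,38,36,.13)}
def q(n=1,save=None):
    out=[]
    for i in range(n):
        t=viewer.get_image("top");g=np.ascontiguousarray(t["frame"][...,::-1]);tm=sensors.state()["time_s"]
        if save and i==0: cv2.imwrite(save,g)
        row=[]
        for k,(x,y,w,h,z) in TP.items():
            r=cv2.matchTemplate(g[180:360],ref[y:y+h,x:x+w],cv2.TM_CCOEFF_NORMED)
            _,m,_,(u,v)=cv2.minMaxLoc(r)
            if 0<u<r.shape[1]-1:
                a,b,c=r[v,u-1:u+2];du=(a-c)/(2*(a-2*b+c))
            else: du=0
            y1=loc(p,ray(t,u+du+w/2,v+180+h/2,z))[1];y0=loc(p,ray(t,x+w/2,y+h/2,z))[1]
            row.append((round(m,2),round(Q0+y1-y0,4)))
        out.append((round(tm-.05,3),row))
    return out
E
python3 - <<'E'
from trk import *
print(Q0,*q(3,"pics/3.png"),sep="\n")
s=sensors.state();print(s["time_s"],s["tool_pos"],loc(p,s["tool_pos"]))
E
```

```text
-0.12236543829954365
(4.467, [(0.91, np.float64(-0.0905)), (0.86, np.float64(-0.0888))])
(4.517, [(0.86, np.float64(-0.0876)), (0.86, np.float64(-0.0858))])
(4.567, [(0.87, np.float64(-0.0842)), (0.88, np.float64(-0.0826))])
4.6167 [ 0.57160163 -0.21114763  0.16771505] [-0.01172389 -0.23632348]
```

>>> play_rows(
  series=[
    [0, -0.071, 0.603, 0, 0, 0, 0],
    [0, -0.071, 0.603, 0, 0, 0, 0],
    [0, -0.071, 0.603, 0, 0, 0, 0],
    [0, -0.071, 0.603, 0, 0, 0, 0],
    [0, -0.071, 0.603, 0, 0, 0, 0],
  ],
)

```text
time_s: 5.03
tool_pos: [0.5477, -0.005, 0.1678]
orientation: [0.034, 0.707, 0.034, -0.706]
force: [1.2, 0.0, 0.1]
finger_gap: 0.0
```

>>> play_rows(
  series=[
    [0, -0.041, 0.344, 0, 0, 0, 0],
    [0, -0.041, 0.344, 0, 0, 0, 0],
    [0, -0.041, 0.344, 0, 0, 0, 0],
    [0, -0.041, 0.344, 0, 0, 0, 0],
    [0, -0.041, 0.344, 0, 0, 0, 0],
  ],
)

```text
time_s: 5.45
tool_pos: [0.5235, 0.2026, 0.1679]
orientation: [0.034, 0.707, 0.034, -0.706]
force: [0.6, -0.2, -0.1]
finger_gap: -0.001
```

Run:
```python
from trk import *
print(*q(1,"pics/4.png"),sep="\n")
s=sensors.state();print(s["time_s"],s["tool_pos"],loc(p,s["tool_pos"]),s["orientation"])
```

```text
(5.5, [(0.6, np.float64(-0.0307)), (0.89, np.float64(-0.028))])
5.55 [0.52270408 0.20626992 0.16790705] [-0.0112653   0.18394806] [ 0.03564155  0.70641417  0.03723726 -0.70591932]
```

>>> play_rows(
  series=[
    [0, -0.006, 0.048, -0.14, 0, 0, 0],
    [0, -0.006, 0.048, -0.14, 0, 0, 0],
    [0, -0.006, 0.048, -0.14, 0, 0, 0],
    [0, -0.006, 0.048, -0.14, 0, 0, 0],
  ],
)

```text
time_s: 5.88
tool_pos: [0.512, 0.238, 0.0476]
orientation: [-0.036, -0.701, -0.033, 0.712]
force: [-1.2, -0.9, -0.9]
finger_gap: 0.001
```

Run:
```python
from trk import *
print(*q(2,"pics/5.png"),sep="\n")
s=sensors.state();print(s["time_s"],s["tool_pos"],loc(p,s["tool_pos"]),s["orientation"])
a=cv2.imread("pics/5.png")
cv2.imwrite("pics/5c.png",cv2.resize(a[180:340,130:390],None,fx=3,fy=3,interpolation=cv2.INTER_CUBIC))
for P in((-.01,.2225,.055),(-.01,.208,.055),(-.01,.237,.055)): print(((proj(im,[*W(*P[:2]),P[2]])-[130,180])*3).round())
```

```text
(5.933, [(0.48, np.float64(-0.0078)), (0.87, np.float64(-0.0035))])
(5.983, [(0.46, np.float64(-0.0059)), (0.88, np.float64(-0.0008))])
6.0333 [0.51945622 0.23898315 0.05658106] [-0.01064913  0.21681635] [ 0.0343783   0.70666331  0.03408003 -0.7058921 ]
[130. 376.]
[155. 372.]
[104. 380.]
```

View pics/5c.png

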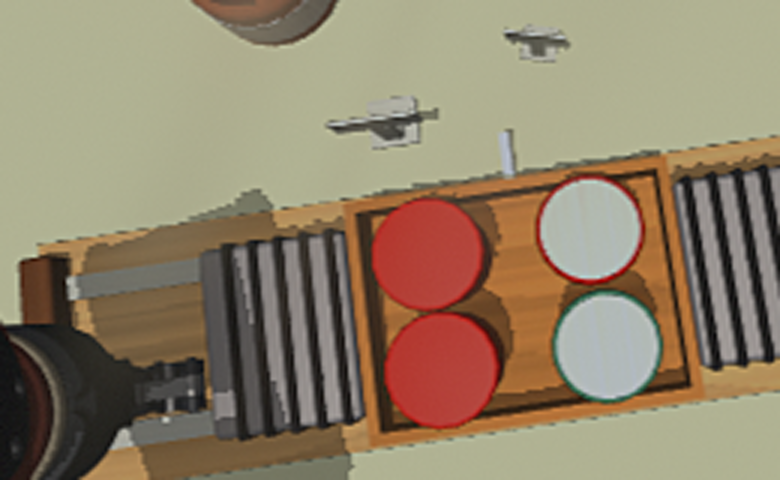

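Run:
```python
from h import *
a=cv2.imread("pics/5.png")[270:345,130:240];b=cv2.imread("pics/2.png")[220:295,440:550]
cv2.imwrite("pics/6.png",np.hstack([cv2.resize(x,(400,273),interpolation=cv2.INTER_CUBIC) for x in(a,b)]))
from geo import *
for P in((-.01,.2168,.055),(-.01,.2168,.095),(-.01,.167,.095),(-.01,.167,.04)): print(P,((proj(im,[*W(*P[:2]),P[2]])-[130,270])*3.64).round())
for P in((-.012,-.32,.055),(-.012,-.292,.095)): print(P,((proj(im,[*W(*P[:2]),P[2]])-[440,220])*3.64+[400,0]).round())
```

```text
(-0.01, 0.2168, 0.055) [169. 127.]
(-0.01, 0.2168, 0.095) [137. 133.]
(-0.01, 0.167, 0.095) [249. 117.]
(-0.01, 0.167, 0.04) [285. 109.]
(-0.012, -0.32, 0.055) [582. 143.]
(-0.012, -0.292, 0.095) [556. 149.]
```

View pics/6.png

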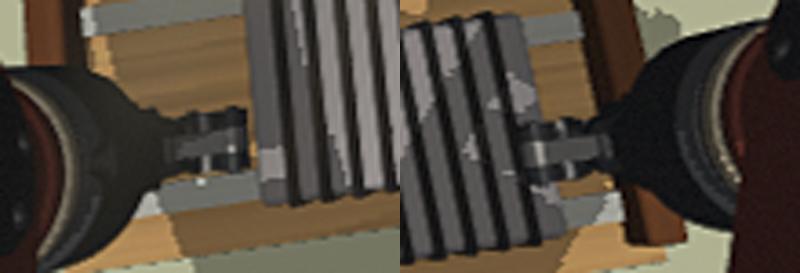

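```bash
cat > pt.py <<'E'
from geo import *
R5=cv2.imread("pics/5.png");TX,TY=292,219;TW,TH=14,18   # pointer tip patch in pics/5
tpl=R5[TY:TY+TH,TX:TX+TW]
def ptr(t):
    g=np.ascontiguousarray(t["frame"][...,::-1]);r=cv2.matchTemplate(g[205:250,200:400],tpl,cv2.TM_CCOEFF_NORMED)
    _,m,_,(u,v)=cv2.minMaxLoc(r);a,b,c=r[v,u-1:u+2] if 0<u<r.shape[1]-1 else (0,1,0)
    du=(a-c)/(2*(a-2*b+c));U=200+u+du+(298.7-TX);V=205+v+(223.3-TY)
    return round(float(m),2),np.round([U,V],1),L(U,V,.029).round(4)
E
python3 - <<'E'
from pt import *
print("p5",L(298.7,223.3,.029),"t",sensors.state()["time_s"])
print(ptr(im)); t=viewer.get_image("top");print(ptr(t),sensors.state()["time_s"])
s=sensors.state();print(loc(p,s["tool_pos"]),s["tool_pos"])
print("clip plate in p5",L(130+397/3,180+123/3,.002),L(130+380/3,180+122/3,.09))
E
```

```text
p5 [ 0.10047672 -0.00586844] t 6.1333
(0.87, array([294.5, 224.3]), array([0.0998, 0.0019]))
(0.83, array([292.9, 224.3]), array([0.1002, 0.0047])) 6.1833
[-0.00897388  0.21743719] [0.52104698 0.23979642 0.05904341]
clip plate in p5 [0.11856625 0.06253068] [0.10695506 0.05999126]
```

>>> play_rows(
  series=[
    [0, 0, 0, 0, 0, 0, 0],
    [0, 0, 0, 0, 0, 0, 0],
    [0, 0, 0, 0, 0, 0, 0],
    [0, 0, 0, 0, 0, 0, 0],
    [0, -0.0003, 0.0026, 0, 0, 0, 0],
  ],
)

```text
time_s: 6.6
tool_pos: [0.5178, 0.242, 0.0562]
orientation: [0.034, 0.706, 0.034, -0.706]
force: [-0.0, 0.5, -0.8]
finger_gap: -0.002
```

>>> play_rows(
  series=[
    [0, -0.0003, 0.0026, 0, 0, 0, 0],
    [0, -0.0006, 0.0052, 0, 0, 0, 0],
    [0, -0.0009, 0.0078, 0, 0, 0, 0],
    [0, -0.0012, 0.0104, 0, 0, 0, 0],
    [0, -0.0015, 0.013, 0, 0, 0, 0],
  ],
)

```text
time_s: 7.02
tool_pos: [0.5164, 0.2529, 0.0559]
orientation: [-0.035, -0.706, -0.035, 0.706]
force: [0.2, 0.6, 0.8]
finger_gap: -0.001
```

>>> play_rows(
  series=[
    [0, -0.0003, 0.0026, 0, 0, 0, 0],
    [0, -0.0006, 0.0052, 0, 0, 0, 0],
    [0, -0.0009, 0.0078, 0, 0, 0, 0],
    [0, -0.0012, 0.0104, 0, 0, 0, 0],
    [0, -0.0015, 0.013, 0, 0, 0, 0],
  ],
)

```text
time_s: 7.43
tool_pos: [0.5153, 0.2631, 0.0558]
orientation: [-0.035, -0.706, -0.035, 0.706]
force: [-0.8, -0.3, 1.2]
finger_gap: -0.002
```

>>> play_rows(
  series=[
    [0, -0.0003, 0.0026, 0, 0, 0, 0],
    [0, -0.0006, 0.0052, 0, 0, 0, 0],
    [0, -0.0009, 0.0078, 0, 0, 0, 0],
    [0, -0.0012, 0.0104, 0, 0, 0, 0],
    [0, -0.0015, 0.013, 0, 0, 0, 0],
  ],
)

```text
time_s: 7.85
tool_pos: [0.514, 0.2735, 0.0557]
orientation: [-0.035, -0.706, -0.035, 0.706]
force: [-0.2, 0.7, -0.0]
finger_gap: 0.005
```

Run:
```python
from pt import *
print(sensors.state()["time_s"],ptr(im))
for i in range(2):
    t=viewer.get_image("top");print(sensors.state()["time_s"],ptr(t))
cv2.imwrite("pics/7.png",t["frame"][...,::-1])
print(loc(p,sensors.state()["tool_pos"]))
```

```text
7.9 (0.66, array([265.9, 229.3]), array([0.0984, 0.0543]))
7.95 (0.67, array([265.9, 229.3]), array([0.0984, 0.0544]))
8.0 (0.67, array([265.8, 229.3]), array([0.0985, 0.0545]))
[-0.01196894  0.25170643]
```

Run:
```python
from pt import *
s=viewer.get_image("scene");sf=s["frame"][...,::-1].copy();cv2.imwrite("pics/7s.png",sf)
a=cv2.imread("pics/7.png")[205:250,220:320]
sc=sf[195:285,310:440]
cv2.imwrite("pics/7c.png",np.vstack([cv2.resize(a,(650,292),interpolation=cv2.INTER_CUBIC),cv2.resize(sc,(440,305),interpolation=cv2.INTER_CUBIC)[:, :] if 0 else cv2.copyMakeBorder(cv2.resize(sc,(440,305),interpolation=cv2.INTER_CUBIC),0,0,0,210,cv2.BORDER_CONSTANT)]))
print(ptr(im),sensors.state()["time_s"])
for q in(.0545,.0645):
  print(q,"tip top",((proj(im,[*W(.098,q),.029])-[220,205])*6.5).round(),"scene",((proj(s,[*W(.098,q),.029])-[310,195])*440/130+[0,292]).round(),
  "clip base",((proj(im,[*W(.11,q),.0])-[220,205])*6.5).round(),"stem@.028",((proj(im,[*W(.11,q),.028])-[220,205])*6.5).round(),((proj(s,[*W(.11,q),.028])-[310,195])*440/130+[0,292]).round(),
  "head",[((proj(im,[*W(.11,q+d),.09])-[220,205])*6.5).round().tolist() for d in(-.025,.025)],[((proj(s,[*W(.11,q+d),.09])-[310,195])*440/130+[0,292]).round().tolist() for d in(-.025,.025)])
```

```text
(0.67, array([265.8, 229.3]), array([0.0985, 0.0545])) 8.1
0.0545 tip top [298. 160.] scene [230. 422.] clip base [307. 130.] stem@.028 [293. 118.] [223. 436.] head [[355.0, 73.0], [162.0, 101.0]] [[185.0, 335.0], [277.0, 356.0]]
0.0645 tip top [262. 165.] scene [247. 426.] clip base [273. 135.] stem@.028 [258. 123.] [241. 441.] head [[316.0, 78.0], [123.0, 107.0]] [[203.0, 339.0], [296.0, 360.0]]
```

View pics/7c.png

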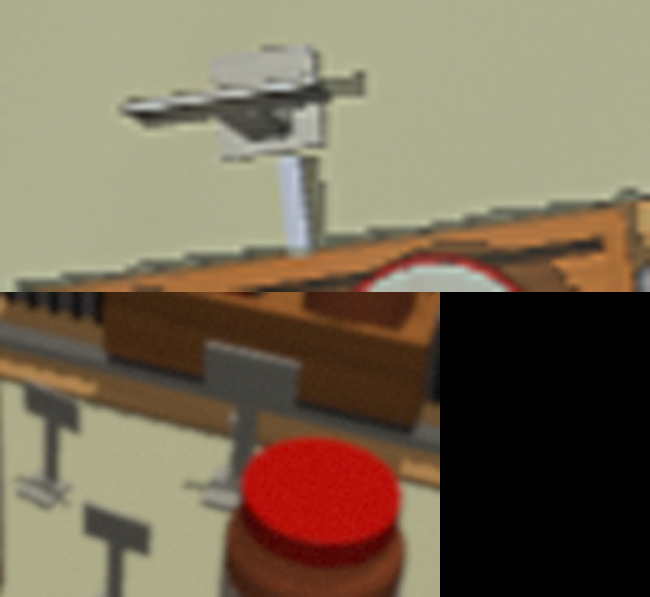

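>>> play_rows(
  series=[
    [0, 0, 0, 0.14, 0, 0, 0],
    [0, 0, 0, 0.14, 0, 0, 0],
    [0, 0, 0, 0.14, 0, 0, 0],
    [0, 0.061, -0.5175, 0.14, 0, 0, 0],
    [0, 0.061, -0.5175, 0.14, 0, 0, 0],
  ],
)

```text
time_s: 8.52
tool_pos: [0.5264, 0.1919, 0.172]
orientation: [0.036, 0.709, 0.037, -0.703]
force: [1.4, -1.1, 0.3]
finger_gap: 0.004
```

Run:
```python
from pt import *
s=sensors.state();print(s["time_s"],ptr(im),s["tool_pos"],loc(p,s["tool_pos"]))
```

```text
8.5667 (0.62, array([265.4, 229.3]), array([0.0986, 0.0552])) [0.5260073  0.18306541 0.16978137] [-0.01070987  0.16051621]
```

>>> play_rows(
  series=[
    [0, 0.048, -0.405, 0, 0, 0, 0],
    [0, 0.048, -0.405, 0, 0, 0, 0],
    [0, 0.048, -0.405, 0, 0, 0, 0],
    [0, 0.048, -0.405, 0, 0, 0, 0],
    [0, 0.048, -0.405, 0, 0, 0, 0],
  ],
)

```text
time_s: 8.98
tool_pos: [0.5481, -0.0182, 0.1678]
orientation: [0.034, 0.706, 0.035, -0.706]
force: [0.2, 0.9, -0.3]
finger_gap: -0.002
```

>>> play_rows(
  series=[
    [0, 0.018, -0.15, 0, 0, 0, 0],
    [0, 0.018, -0.15, 0, 0, 0, 0],
    [0, 0.018, -0.15, 0, 0, 0, 0],
    [0, 0.018, -0.15, 0, 0, 0, 0],
  ],
)

```text
time_s: 9.32
tool_pos: [0.5635, -0.1433, 0.1683]
orientation: [0.034, 0.707, 0.031, -0.706]
force: [0.6, 0.5, 0.4]
finger_gap: 0.001
```

Run:
```python
from pt import *
s=sensors.state();print(s["time_s"],ptr(im),s["tool_pos"],loc(p,s["tool_pos"]))
a=im["frame"][...,::-1].copy();cv2.imwrite("pics/8.png",a)
```

```text
9.3667 (0.61, array([265.4, 229.3]), array([0.0986, 0.0553])) [ 0.56299127 -0.13999424  0.16792708] [-0.01191905 -0.16465127]
```

>>> play_rows(
  series=[
    [0, 0, 0, -0.14, 0, 0, 0],
    [0, 0, 0, -0.14, 0, 0, 0],
    [0, 0, 0, -0.14, 0, 0, 0],
    [0, -0.0022, 0.0185, -0.14, 0, 0, 0],
    [0, -0.0044, 0.037, -0.14, 0, 0, 0],
  ],
)

```text
time_s: 9.78
tool_pos: [0.5568, -0.1045, 0.0535]
orientation: [-0.033, -0.704, -0.035, 0.708]
force: [0.5, 0.5, 0.9]
finger_gap: -0.002
```

```bash
cat >> pt.py <<'E'
def blade(t):
    f=t["frame"].astype(float);out=[]
    for v in(231,233,235):
        r=f[v,250:300];w=np.clip(r[:,2]-r[:,0]*.5-r[:,1]*.5,0,None);w[w<8]=0   # bluish
        if w.sum()>0:
            u=250+(w*np.arange(50)).sum()/w.sum();out.append(L(u,v,.031).round(4).tolist())
    return out
E
python3 - <<'E'
from pt import *
s=sensors.state();print(s["time_s"],ptr(im),blade(im),s["tool_pos"],loc(p,s["tool_pos"]))
for v in(231,235):print(im["frame"][v,260:272].tolist())
E
```

```text
9.8333 (0.6, array([265.4, 230.3]), array([0.0968, 0.0555])) [[0.0957, 0.0581], [0.0921, 0.0584], [0.0884, 0.0579]] [ 0.55802276 -0.10198645  0.05549437] [-0.01238989 -0.126323  ]
[[188, 190, 155], [189, 189, 150], [189, 195, 197], [190, 198, 215], [196, 205, 220], [157, 163, 174], [114, 116, 108], [120, 120, 98], [121, 121, 100], [174, 175, 144], [193, 194, 160], [188, 190, 156]]
[[188, 189, 155], [188, 188, 152], [188, 191, 172], [189, 196, 204], [191, 200, 214], [200, 209, 223], [133, 137, 144], [108, 107, 86], [122, 122, 101], [175, 176, 145], [194, 195, 162], [189, 190, 157]]
```

>>> play_rows(
  series=[
    [0, 0, 0.0005, 0, 0, 0, 0],
    [0, -0.0001, 0.001, 0, 0, 0, 0],
    [0, -0.0002, 0.0015, 0, 0, 0, 0],
    [0, -0.0002, 0.002, 0, 0, 0, 0],
    [0, -0.0003, 0.0025, 0, 0, 0, 0],
  ],
)

```text
time_s: 10.25
tool_pos: [0.56, -0.1052, 0.0571]
orientation: [0.035, 0.707, 0.034, -0.705]
force: [-0.3, 0.2, -1.2]
finger_gap: 0.001
```

>>> play_rows(
  series=[
    [0, 0, 0.0005, 0, 0, 0, 0],
    [0, -0.0001, 0.001, 0, 0, 0, 0],
    [0, -0.0002, 0.0015, 0, 0, 0, 0],
    [0, -0.0002, 0.002, 0, 0, 0, 0],
    [0, -0.0003, 0.0025, 0, 0, 0, 0],
  ],
)

```text
time_s: 10.67
tool_pos: [0.5587, -0.1028, 0.0557]
orientation: [-0.034, -0.706, -0.035, 0.706]
force: [-1.1, -0.6, -0.3]
finger_gap: -0.004
```

>>> play_rows(
  series=[
    [0, 0, 0.0005, 0, 0, 0, 0],
    [0, -0.0001, 0.001, 0, 0, 0, 0],
    [0, -0.0002, 0.0015, 0, 0, 0, 0],
    [0, -0.0002, 0.002, 0, 0, 0, 0],
    [0, -0.0003, 0.0025, 0, 0, 0, 0],
  ],
)

```text
time_s: 11.08
tool_pos: [0.5585, -0.1006, 0.0558]
orientation: [-0.035, -0.706, -0.035, 0.706]
force: [-1.0, 0.3, -0.3]
finger_gap: -0.002
```

Run:
```python
from pt import *
s=sensors.state();print(s["time_s"],ptr(im),blade(im),loc(p,s["tool_pos"]))
```

```text
11.1333 (0.66, array([261.9, 230.3]), array([0.0977, 0.0617])) [[0.0966, 0.0642], [0.0929, 0.064], [0.0893, 0.0643]] [-0.01170528 -0.12501306]
```

Run:
```python
from pt import *
for i in range(4):
    t=viewer.get_image("top")
print(sensors.state()["time_s"],ptr(t),blade(t))
```

```text
11.3833 (0.67, array([261.6, 230.3]), array([0.0978, 0.0622])) [[0.0967, 0.0652], [0.093, 0.0647], [0.0893, 0.0645]]
```

>>> play_rows(
  series=[
    [0, 0.006, -0.05, 0, 0, 0, 0],
    [0, 0.006, -0.05, 0, 0, 0, 0],
    [0, 0.006, -0.05, 0.14, 0, 0, 0],
    [0, 0.006, -0.05, 0.14, 0, 0, 0],
    [0, 0.006, -0.05, 0.14, 0, 0, 0],
  ],
)

```text
time_s: 11.8
tool_pos: [0.5643, -0.1415, 0.1707]
orientation: [0.035, 0.707, 0.034, -0.705]
force: [0.9, 0.0, 1.0]
finger_gap: -0.0
```

Run:
```python
from pt import *
print(sensors.state()["time_s"],ptr(im),blade(im))
for i in range(4): t=viewer.get_image("top")
print(sensors.state()["time_s"],ptr(t),blade(t))
```

```text
11.85 (0.62, array([261.2, 230.3]), array([0.0979, 0.0629])) [[0.0967, 0.0652], [0.0931, 0.0655], [0.0895, 0.0657]]
12.05 (0.63, array([261.2, 230.3]), array([0.0979, 0.063 ])) [[0.0967, 0.0652], [0.0931, 0.0656], [0.0895, 0.0657]]
```

>>> play_rows(
  series=[
    [0, 0, -0.2, 0.1, 0, 0, 0],
    [0, 0, -0.2, 0.1, 0, 0, 0],
    [0, 0, -0.2, 0.1, 0, 0, 0],
    [0, 0, -0.2, 0.1, 0, 0, 0],
    [0, 0, -0.2, 0.1, 0, 0, 0],
  ],
)

```text
time_s: 12.47
tool_pos: [0.5632, -0.3061, 0.2488]
orientation: [0.035, 0.707, 0.032, -0.706]
force: [0.4, -0.2, -0.3]
finger_gap: -0.001
```

>>> play_rows(
  series=[
    [0, 0, 0, 0, 0, 0, 0],
    [0, 0, 0, 0, 0, 0, 0],
    [0, 0, 0, 0, 0, 0, 0],
    [0, 0, 0, 0, 0, 0, 0],
    [0, 0, 0, 0, 0, 0, 0],
  ],
)

```text
time_s: 12.88
tool_pos: [0.5629, -0.2985, 0.2461]
orientation: [-0.034, -0.705, -0.036, 0.707]
force: [0.2, -0.7, -0.0]
finger_gap: -0.001
```

Run:
```python
from pt import *
print(sensors.state()["time_s"],ptr(im),blade(im))
for i in range(6): t=viewer.get_image("top")
print(sensors.state()["time_s"],ptr(t),blade(t))
cv2.imwrite("pics/9.png",cv2.resize(t["frame"][140:300,180:340,::-1],(600,600),interpolation=cv2.INTER_CUBIC))
```

```text
12.9333 (0.63, array([261.2, 230.3]), array([0.0979, 0.063 ])) [[0.0967, 0.0653], [0.0931, 0.0655], [0.0895, 0.0657]]
13.2333 (0.63, array([261.2, 230.3]), array([0.0979, 0.063 ])) [[0.0967, 0.0653], [0.0931, 0.0656], [0.0895, 0.0657]]
```

View pics/9.png

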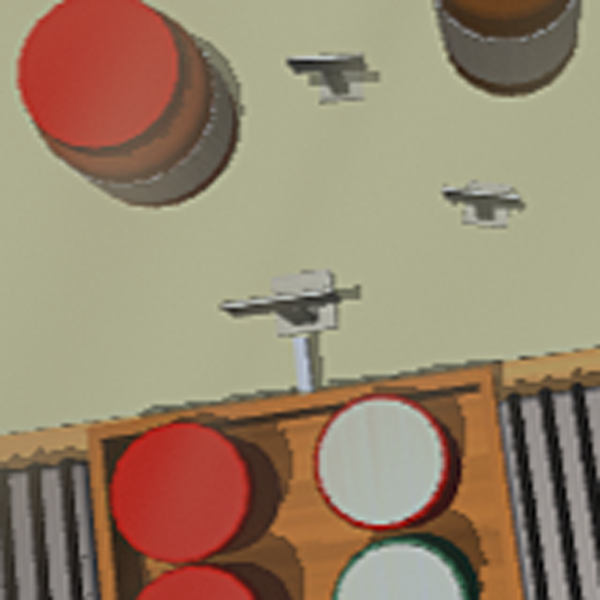

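The blade at (303,335) points at the middle of the large clip's base plate (centre about (305,302)). The trolley is at rest and the hand is clear.

```bash
python3 -c "
from cell import job;print(job.job_done())"
```

```text
the job is handed in; nothing more can be done
None
```

The trolley is parked with its pointer in line with the large clip, the hand is clear of it, and the job was handed in at about 13 s of the 35 s allowed.

- **Moves:** I pushed the rear bumper with shut fingers moving at 36 mm/s, and the trolley rolled at about 0.06 m/s. I then moved the hand over the stock and braked on the front bumper with the hand yielding. The trolley stopped about 7 mm short, so I went back and gave the rear bumper one slow nudge.
- **Last checks:** The blade measured y ≈ 0.0655 m on the runner. The clip measured about 0.065 m from its head and 0.0625–0.0645 m from its base plate; scene-camera estimates reached 0.070 m. The blade reading did not change over the last second or so, and the trolley never came near the end stops.
- **Disagreements:**
  - My pointer template tracker read 0.063 m, because its match was poor (0.63) next to the blade's shadow. I used the blade's colour centre instead.
  - The force sensor showed about 5 N for a moment during the first push, mostly vertical and sideways. That is more than the bumper spring explains.
  - In the top view, part of the gripper overhung the rear bumper during the first push. I can't rule out that it brushed the bumper's top; I saw no contact with the crate or stock.

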